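# Swap the plants back onto their own coasters

## Task

The four potted plants on the desk have been put back on the wrong coasters. Swap them about (the empty wooden board is a handy place to park one meanwhile) so that each plant ends on the coaster of the same shape and size as its pot: large round on large round, small round on small round, large square on large square, small square on small square, each standing upright in the middle of its coaster, let go. Set the plants down rather than dropping them, do not tip them over, and leave the mug where it is.

Things in the scene. Friction and masses are not known exactly. Their poses are not given: they have to be found in the camera images.
- pot_round_large: large round terracotta plant pot, loose, plant is a ribbed ball cactus. Collar (the part to grip) 64 mm in diameter with vertical sides, from 36 to 62 mm above the underside; below it the pot narrows to a 50 mm foot; plant top at 84 mm, within 22 mm of the axis; 270 to 470 g. Origin: centre of its underside; z up. It starts upright on a coaster of the other shape.
- pot_round_small: small round terracotta plant pot, loose, plant is three small green columns. Collar 42 mm in diameter with vertical sides, from 30 to 50 mm above the underside; 34 mm foot; plant top at 76 mm; 90 to 160 g. Origin: centre of its underside; z up. It starts upright on a coaster of the other shape.
- pot_square_large: large square terracotta plant pot, loose, plant is a flat leaf rosette within 25 mm of the axis. Collar 58 x 58 mm with vertical sides parallel to the body's x and y axes, from 36 to 62 mm above the underside; 46 mm square foot; plant top at 83 mm; 300 to 520 g. Origin: centre of its underside; z up. It starts upright on a coaster of the other shape.
- pot_square_small: small square terracotta plant pot, loose, plant is a tuft of upright green blades. Collar 40 x 40 mm with vertical sides parallel to the body's x and y axes, from 30 to 50 mm above the underside; 32 mm square foot; plant top at 78 mm; 90 to 160 g. Origin: centre of its underside; z up. It starts upright on a coaster of the other shape.
- coaster_round_large: large round cork coaster, a flat disc 120 mm in diameter, 8 mm thick, stuck to the desk. Origin: centre of its underside, on the desk top (z = 0); its top, where a pot stands, is 8 mm higher. At the start a pot of the other shape, either size, stands on it.
- coaster_round_small: small round cork coaster, a flat disc 88 mm in diameter, 8 mm thick, stuck to the desk. Origin: centre of its underside, on the desk top (z = 0); its top, where a pot stands, is 8 mm higher. At the start a pot of the other shape, either size, stands on it.
- coaster_square_large: large square cork coaster, a flat square 112 x 112 mm, sides along its x and y, 8 mm thick, stuck to the desk. Origin: centre of its underside, on the desk top (z = 0); its top, where a pot stands, is 8 mm higher. At the start a pot of the other shape, either size, stands on it.
- coaster_square_small: small square cork coaster, a flat square 84 x 84 mm, sides along its x and y, 8 mm thick, stuck to the desk. Origin: centre of its underside, on the desk top (z = 0); its top, where a pot stands, is 8 mm higher. At the start a pot of the other shape, either size, stands on it.
- board: bare rectangular wooden board, 90 mm (its x) by 150 mm (its y), 8 mm thick, fixed to the desk, empty at the start: room to park one plant. Origin: centre of its underside, on the desk top. The centres of coasters, board and mug lie at least 130 mm from one another.
- mug: bystander: white ceramic mug, loose, standing upright at the left or right end of the work, 76 mm in diameter, 80 mm tall, with a handle at its +y side. Origin: centre of its underside. At the other end lies a black glasses case (155 x 60 x 40 mm); a closed laptop and a red book lie low on the desk beyond everything else (x above 0.76).

How it is judged:
At the end, for the whole second after the job is handed in: Each of the four pots stands on the coaster of its own shape and size, its centre within 15 mm of the coaster's centre, its underside on the coaster's top (within 4 mm), upright within 0.1 rad, released and at rest. Which way round a pot faces does not matter (horizontal distance between pot_round_large and coaster_round_large below 0.015 m and z of pot_round_large in the frame of coaster_round_large between 0.004 and 0.012 m and angle between each of pot_round_large, pot_round_small, pot_square_large, pot_square_small's own z axis and vertical below 0.1 rad and linear speed of each of pot_round_large, pot_round_small, pot_square_large, pot_square_small below 0.02 m/s and angular speed of each of pot_round_large, pot_round_small, pot_square_large, pot_square_small below 0.2 rad/s and contact force between the fingers and pot_round_large below 0.1 N and horizontal distance between pot_round_small and coaster_round_small below 0.015 m and z of pot_round_small in the frame of coaster_round_small between 0.004 and 0.012 m and contact force between the fingers and pot_round_small below 0.1 N and horizontal distance between pot_square_large and coaster_square_large below 0.015 m and z of pot_square_large in the frame of coaster_square_large between 0.004 and 0.012 m and contact force between the fingers and pot_square_large below 0.1 N and horizontal distance between pot_square_small and coaster_square_small below 0.015 m and z of pot_square_small in the frame of coaster_square_small between 0.004 and 0.012 m and contact force between the fingers and pot_square_small below 0.1 N); the robot touches nothing.
It fails at once if a plant is tipped more than 30 degrees (angle between any of pot_round_large, pot_round_small, pot_square_large, pot_square_small's own z axis and vertical above 0.52 rad).
It fails at once if a plant is dropped: it falls unheld faster than 0.7 m/s (a fall of more than about 25 mm) ((linear speed of pot_round_large above 0.7 m/s and contact force between anything else and pot_round_large below 0.05 N) or (linear speed of pot_round_small above 0.7 m/s and contact force between anything else and pot_round_small below 0.05 N) or (linear speed of pot_square_large above 0.7 m/s and contact force between anything else and pot_square_large below 0.05 N) or (linear speed of pot_square_small above 0.7 m/s and contact force between anything else and pot_square_small below 0.05 N)).
It fails at once if the mug is pushed more than 15 mm or tipped (distance of mug from where it was at the start of the episode above 0.015 m or angle between mug's own z axis and vertical above 0.2 rad).
It also fails if it takes over 128 s, if anything falls off the work surface, if the arm or the gripper's body presses on something with over 40 N, if the wrist force passes 120 N, or if a joint passes its speed limit or range.

## Robot

A 6-joint arm with a two-finger parallel gripper is mounted at the origin on the work surface. World frame = base frame: x ahead of the robot, y to its left, z up, the work surface at z = 0. Lengths are in m, angles in rad, forces in N, time in s.
With the tool pointing down it reaches from about 0.225 to 0.875 m from the base axis. Payload 3.4 kg.
Tool frame: the origin (TCP) lies between the finger pads; the fingertips stand 22 mm ahead of it and the grasp point (between the pads) lies 3 mm ahead of it (manip.finger_overhang is the distance from the TCP to the fingertips, in m); z points along the fingers, y is the line along which they close (so a half turn about z gives the same grasp; the last joint's range is limited). The gripper opens to 85 mm and grips with 20 to 120 N. Pads are 22 mm wide; open, the fingers measure 114 mm over their backs; the gripper's body (76 mm by 85 mm) begins 54 mm behind the grasp point. The pads swing forward as they close: fully open they stand 13 mm farther back than shut.
Start: joints at [1.224, 0.276, 1.505, -0, 1.361, -0.121], TCP at [0.129, 0.56, 0.22] pointing down, gripper open.
Joint ranges: [-2.89, 2.89], [-0.75, 2.08], [0.22, 2.7], [-1.18, 4.32], [0.11, 2.71], [-2.7, 2.7]. Speed limits (rad/s): [2.57, 2.57, 3.14, 3.14, 3.14, 3.14].

## Interface

Orientations are given as a unit quaternion [w, x, y, z].
In Python, from rig import get_state, eyes, order, manip gives the robot as it stands.
- The arm moves only by the tool drive_tool, never from a script. Its argument "rows" is a list of rows, each a list of 4 numbers: the shift along the tool's x, y, z in units of 25 mm (1.0 is 25 mm), then the turn about the tool's z in units of 6 degrees (1.0 is 6 degrees). A call has exactly 8 rows; each row is the pose to reach, as a shift and turn from the pose commanded when the call began, along the tool's axes at that moment; what a row does not reach only later rows make up. A row lasts 1/12 s, in which the tool goes at most 41.7 mm and 7.16 degrees, less where a joint would pass 70% of its speed; a pose out of reach is approached as far as the arm can. A call with a gripper value outside its range is refused whole. "grip" is the finger opening in mm, from 0 to 85.4, set as the call begins (left out, the last holds). The fingers move at their own pace and stop on an object; "newtons" is the grip in N (left out, the last holds). Time passes only in rows, so rows that repeat a pose let the fingers close, or fill a call up. It gives the time, the measured TCP pose, the force, the opening and the grip force at its end, in the units of the state.
- get_state(): the state, without advancing time (a new reading comes with each control period).
- eyes.get_image(name): name is "scene" or "top"; returns (picture, depth): 400x640x3 uint8, red, green, blue; 400x640 float32, m along the optical axis (not along the pixel's ray), 0 where there is no reading.
- eyes.camera_info(name): a dict with "fx", "fy", "cx", "cy" (pixels), "dist" ([k1, k2, p1, p2, k3] as OpenCV has them; the pictures are not rectified), "R" (3x3) and "t" (3): a world point X has camera coordinates R X + t. Camera axes: x right, y down, z forward; pixel columns grow to the right and rows downward; lengths in m; the calibration is good to about 2 mm. A picture is of the moment at which its call begins. camera_info takes no time and is no camera call.
- order.sign_off(): hands the job in; it is judged then, once.
The state is a dict: "clock": time; "qpos": joint angles; "qd": joint speeds; "effort": joint torques, N m; "position": TCP position; "ee_rot": TCP orientation; "contact_force": force on the tool from outside, world axes, zero at the start; "moment": the same for the moment, N m; "width": finger opening in m; "gripper_force": force on a finger pad.
Only numpy, scipy, OpenCV 4.12 (cv2) and the standard library are available. Lean on these libraries where they do the work, as an engineer would, in place of code of your own. Each camera call takes 0.05 s, during which the arm holds its last target. There are 200 camera calls.

## Working session

There is one attempt and no reset: what is moved stays moved. The work goes in short steps, Python scripts to look and compute and a tool call to move; the robot and the scene stay as the last step left them, time stands still between calls to the robot, and variables do not carry over. Pictures are saved under pics/ and viewed, at most 14 in all, crops included, and the job is handed in when it is done.

Besides the shell and the picture viewer there is one more tool, called after "Call:" as a command line: name --pt "numbers of a row" for each row, then --argument value for the rest. drive_tool: Moves the arm, as the interface text tells. Its arguments: {"type":"object","properties":{"rows":{"type":"array","items":{"type":"array","items":{"type":"number"}}},"grip":{"type":"number"},"newtons":{"type":"number"}},"required":["rows"]}

```bash
ls; mkdir -p pics
python3 - <<'E'
from rig import get_state, eyes, order, manip
import cv2,numpy as np
s=get_state();print({k:np.round(v,3).tolist() for k,v in s.items()})
for n in("top","scene"):
    im,d=eyes.get_image(n);cv2.imwrite(f"pics/{n}0.png",im[:,:,::-1]);np.save(f"pics/{n}0.npy",d)
    c=eyes.camera_info(n);print(n,c)
E
```

```text
pics
{'clock': 0.0, 'qpos': [1.224, 0.277, 1.506, 0.0, 1.361, -0.121], 'qd': [-0.001, 0.0, -0.002, 0.001, -0.0, 0.0], 'effort': [0.001, -41.678, -24.581, -0.0, 0.011, 0.0], 'position': [0.129, 0.56, 0.219], 'ee_rot': [-0.0, 0.113, 0.994, -0.001], 'contact_force': [-0.22, -0.769, 0.707], 'moment': [-0.012, 0.064, 0.048], 'gripper_force': 0.0, 'width': 0.085}
top {'fx': 511.9435147114513, 'fy': 511.9435147114513, 'cx': 317.6804383887889, 'cy': 206.05945528036716, 'dist': array([-0.11182158,  0.        ,  0.        ,  0.        ,  0.        ]), 'R': array([[-2.17551468e-03, -9.99871217e-01,  1.59001825e-02],
       [-9.87016511e-01, -4.06643908e-04, -1.60618311e-01],
       [ 1.60604091e-01, -1.60431701e-02, -9.86888516e-01]]), 't': array([-0.00301059,  0.57882506,  1.02821013])}
scene {'fx': 380.5942963203361, 'fy': 380.5942963203361, 'cx': 321.4056894365215, 'cy': 198.09479845803585, 'dist': array([-0.05888067,  0.        ,  0.        ,  0.        ,  0.        ]), 'R': array([[-0.60022813,  0.79979863,  0.006953  ],
       [ 0.63588904,  0.48245514, -0.60239702],
       [-0.48515082, -0.3571543 , -0.79816633]]), 't': array([ 0.33013275, -0.35505448,  1.27724571])}
```

View pics/top0.png

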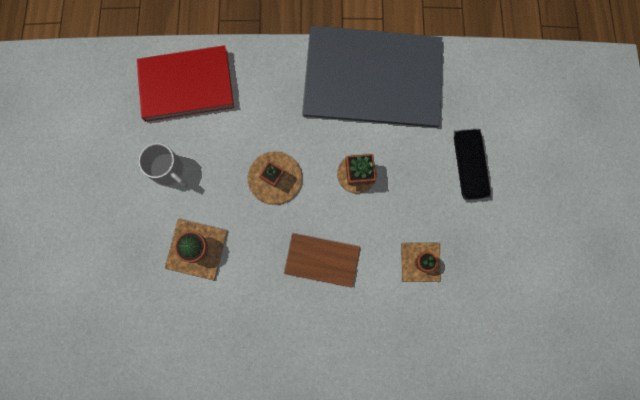

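View pics/scene0.png

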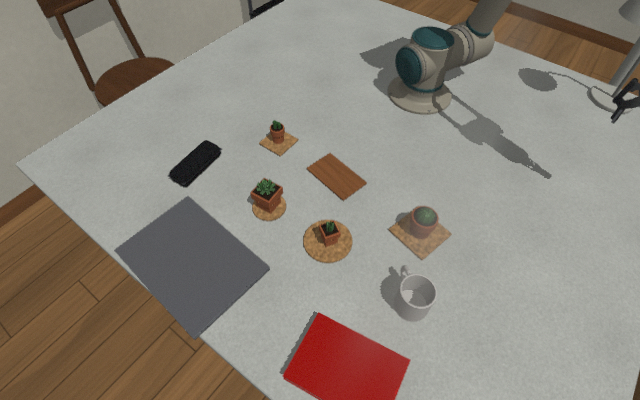

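```bash
cat > h.py <<'E'
import cv2,numpy as np
from rig import get_state, eyes, order, manip
def cam(n):
    c=eyes.camera_info(n);K=np.array([[c["fx"],0,c["cx"]],[0,c["fy"],c["cy"]],[0,0,1.]])
    return K,np.array(c["dist"]),np.array(c["R"]),np.array(c["t"])
def ortho(im,n,z,x0,x1,y0,y1,s):
    "rows: x from x1 down to x0; cols: y from y1 down to y0; s px/mm"
    K,D,R,t=cam(n)
    xs=np.arange(x1,x0,-.001/s);ys=np.arange(y1,y0,-.001/s)
    Y,X=np.meshgrid(ys,xs);P=np.stack([X,Y,0*X+z],-1).reshape(-1,3)
    p=cv2.projectPoints(P,cv2.Rodrigues(R)[0],t,K,D)[0].reshape(*X.shape,2).astype(np.float32)
    return cv2.remap(im,p[...,0],p[...,1],cv2.INTER_CUBIC)
def cloud(d,n):
    K,D,R,t=cam(n);v,u=np.mgrid[:400,:640]
    q=cv2.undistortPoints(np.stack([u,v],-1).reshape(-1,1,2).astype(float),K,D).reshape(400,640,2)
    C=np.dstack([q,np.ones((400,640))])*d[...,None]
    W=(C-t)@R;W[d==0]=np.nan;return W
E
python3 - <<'E'
from h import *
im=cv2.imread("pics/top0.png");d=np.load("pics/top0.npy");W=cloud(d,"top");np.save("pics/W.npy",W)
hsv=cv2.cvtColor(im,cv2.COLOR_BGR2HSV)
names=dict(CSL=(197,250),CRL=(275,178),CRS=(356,172),CSS=(421,262),board=(322,260))
for k,(u,v) in names.items():
    w=W[v-40:v+40,u-42:u+42].reshape(-1,3);h=hsv[v-40:v+40,u-42:u+42].reshape(-1,3)
    m=(abs(w[:,2]-.008)<.005)&(h[:,1]>90)
    q=w[m];print(k,m.sum(),"z",np.round(np.median(q[:,2]),4),"bbox",np.round([*q[:,:2].min(0),*q[:,:2].max(0)],3))
    r=cv2.minAreaRect((q[:,:2]*1000).astype(np.float32));print("  rect",np.round(r[0],1),np.round(r[1],1),round(r[2],1),"circ",cv2.minEnclosingCircle((q[:,:2]*1000).astype(np.float32)))
    for lo,hi in((.03,.075),):
        m=(w[:,2]>.046);q=w[m]
        if m.sum()>20: print("  tall",m.sum(),"zmax",np.round(q[:,2].max(),3),np.round([*q[:,:2].min(0),*q[:,:2].max(0)],3),np.round(np.percentile(q[:,2],[10,50,90]),3))
m=np.array([W[163-5:163+5,157-5:157+5].reshape(-1,3)]);print(np.nanmedian(m,1))
# sheets
out=[]
for (z,y0,y1,x0,x1) in ((.008,-.32,.33,.28,.60),):
    o=ortho(im,"top",z,x0,x1,y0,y1,1.2)
    for y in np.arange(-.3,.31,.1): cv2.putText(o,f"{y:.1f}",(int((y1-y)*1200),10),0,.35,(0,0,255));cv2.line(o,(int((y1-y)*1200),12),(int((y1-y)*1200),18),(0,0,255))
    out.append(o)
cv2.imwrite("pics/o8.png",np.vstack(out))
# scale crops of pots
t=[]
for (yc,xc,z) in ((.27,.37,.07),(.09,.51,.058),(-.08,.52,.07),(-.21,.35,.058)):
    t.append(ortho(im,"top",z,xc-.07,xc+.07,yc-.07,yc+.07,2.7)[:370,:370])
cv2.imwrite("pics/pots.png",np.vstack([np.hstack(t[:2]),np.hstack(t[2:])])[:600])
E
```

```text
CSL 1702 z 0.0079 bbox [0.427 0.194 0.557 0.325]
  rect [491.6 259.6] [111.5 109.8] 76.5 circ ((491.39239501953125, 259.6181335449219), 76.40885925292969)
  tall 825 zmax 0.097 [0.46  0.225 0.524 0.289] [0.067 0.073 0.089]
CRL 1777 z 0.0079 bbox [0.591 0.032 0.707 0.149]
  rect [649.1  90.6] [116.6 115.6] 89.0 circ ((648.6251220703125, 91.1574935913086), 59.61882400512695)
  tall 377 zmax 0.089 [0.62  0.069 0.674 0.12 ] [0.055 0.058 0.07 ]
CRS 368 z 0.0083 bbox [ 0.616 -0.133  0.701 -0.049]
  rect [653.8 -87.5] [84.4 75.5] 58.1 circ ((658.328125, -90.11131286621094), 43.24489212036133)
  tall 829 zmax 0.095 [ 0.624 -0.123  0.687 -0.061] [0.067 0.072 0.087]
CSS 1052 z 0.0087 bbox [ 0.422 -0.268  0.504 -0.185]
  rect [ 463.2 -226.2] [82.4 82.2] 89.6 circ ((463.3938903808594, -226.1815643310547), 55.4459114074707)
  tall 324 zmax 0.088 [ 0.442 -0.248  0.483 -0.209] [0.056 0.06  0.075]
board 2773 z 0.0083 bbox [ 0.413 -0.093  0.524  0.066]
  rect [468.5 -13.2] [148.6  88. ] 78.6 circ ((468.1851501464844, -13.453913688659668), 84.34587860107422)
[[0.68361767 0.35551899 0.00477911]]
```

View pics/o8.png

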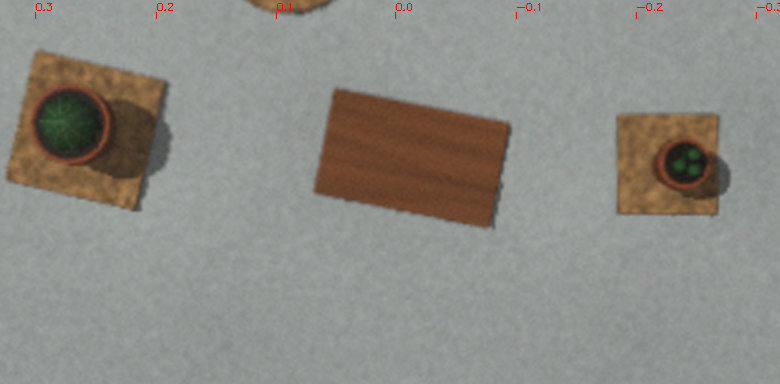

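The rectified z = 8 mm view shows the large square coaster centred at about (87,130), the board at (412,158) and the small square coaster at (667,164). The depth cloud agrees with their known sizes. The x range I chose was too near for the round coasters, so next I'll measure the collars.

Run:
```python
from h import *
from scipy.optimize import least_squares
im=cv2.imread("pics/top0.png");W=np.load("pics/W.npy")
for k,(x,y,zt,f) in dict(PRL=(.492,.257,.07,0),PSS=(.647,.094,.058,1),PSL=(.655,-.092,.07,1),PRS=(.463,-.228,.058,0)).items():
    m=(abs(W[...,2]-zt)<.005)&(np.hypot(W[...,0]-x,W[...,1]-y)<.06)
    q=(W[m][:,:2]*1000).astype(np.float32)
    r=cv2.minAreaRect(q);c=cv2.minEnclosingCircle(q)
    print(k,m.sum(),"rect",np.round(r[0],1),np.round(r[1],1),round(r[2],1),"circ",np.round([*c[0],c[1]],1), "zmed",np.median(W[m][:,2]).round(4))
# round small coaster circle fit
for k,(u,v,R) in dict(CRS=(356,172,44),CRL=(275,178,60)).items():
    hsv=cv2.cvtColor(im,cv2.COLOR_BGR2HSV)
    m=np.zeros((400,640),bool);m[v-40:v+40,u-42:u+42]=1
    m&=(abs(W[...,2]-.008)<.005)&(hsv[...,1]>90)
    q=(W[m][:,:2]*1000);h=cv2.convexHull(q.astype(np.float32))[:,0]
    s=least_squares(lambda p:np.hypot(*(h-p).T)-R+1,h.mean(0),loss="soft_l1");print(k,s.x.round(1),np.abs(s.fun).max().round(1))
mm=(W[...,2]>.06)&(W[...,1]>.28)&(W[...,0]>.58)&(W[...,0]<.76);print("mug",np.nanmin(W[mm],0),np.nanmax(W[mm],0))
t=[]
for (yc,xc,z) in ((.257,.492,.07),(.094,.647,.058),(-.092,.655,.07),(-.228,.463,.058)):
    t.append(cv2.resize(ortho(im,"top",z,xc-.06,xc+.06,yc-.06,yc+.06,2),(300,300)))
cv2.imwrite("pics/pots.png",np.vstack([np.hstack(t[:2]),np.hstack(t[2:])]))
```

```text
PRL 426 rect [492.5 257.2] [63.7 62.6] 32.9 circ [492.6 258.2  32.7] zmed 0.0705
PSS 303 rect [647.1  94.9] [40.7 40. ] 58.5 circ [647.9  94.7  27.1] zmed 0.0581
PSL 441 rect [655.6 -92.5] [59.  58.5] 5.3 circ [655.3 -92.4  39.4] zmed 0.0703
PRS 230 rect [ 462.3 -228.4] [40.2 39. ] 26.9 circ [ 462.  -228.2   20.9] zmed 0.059
CRS [658.8 -90.7] 1.4
CRL [649.3  90.7] 1.5
mug [0.62538606 0.28040467 0.0600056 ] [0.70773922 0.37132331 0.08388114]
```

View pics/pots.png

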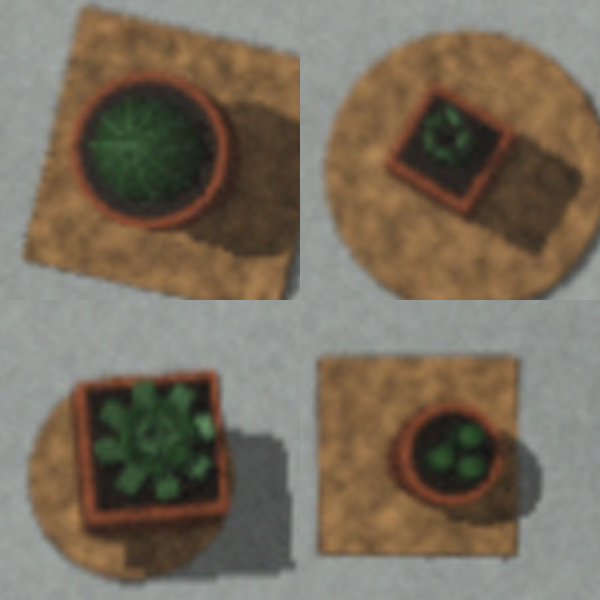

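The crops show the large round pot centred at (152,150), the small square pot at (450,152), the large square pot at (152,450) and the small round pot at (450,453). All the collars agree with the depth fits in size and height.

Plan: small square pot to the board, large round to its coaster, large square to its coaster, small round to its coaster, then small square to its coaster.

Call:
drive_tool --pt "-0.5 -0.3 0 0" --pt "-1.6 -0.9 0 0" --pt "-2.8 -1.55 0 0" --pt "-4 -2.2 0 0" --pt "-5.2 -2.9 0 0" --pt "-6.4 -3.55 0 0" --pt "-7.6 -4.2 0 0" --pt "-8.8 -4.9 0 0" --grip 85 --newtons 40

```text
clock: 0.77
position: [0.3169, 0.3896, 0.2195]
ee_rot: [0.0, 0.113, 0.994, -0.0]
contact_force: [0.4, 0.0, -0.1]
width: 0.0851
gripper_force: 0.0
```

Call:
drive_tool --pt "-1.2 -0.65 0 0" --pt "-2.4 -1.3 0 0" --pt "-3.6 -2 0 0" --pt "-4.8 -2.65 0 0" --pt "-6 -3.3 0 0" --pt "-7.2 -4 0 0" --pt "-8.4 -4.6 0 0" --pt "-9.6 -5.3 0 0"

```text
clock: 1.43
position: [0.5208, 0.2067, 0.2194]
ee_rot: [-0.0, 0.113, 0.994, -0.0]
contact_force: [0.6, 0.4, -0.0]
width: 0.0853
gripper_force: 0.0
```

```bash
cat > go.py <<'E'
import sys
from h import *
from scipy.spatial.transform import Rotation as Ro
# target mm x y z, yaw of tool y in deg (mod 180) -> units
x,y,z,yaw=map(float,sys.argv[1:5]);s=get_state()
w=s["ee_rot"];R=Ro.from_quat([w[1],w[2],w[3],w[0]]).as_matrix()
d=R.T@(np.array([x,y,z])/1000-s["position"])/.025
cy=np.degrees(np.arctan2(R[1,1],R[0,1]));t=-((yaw-cy+90)%180-90)/6
print("t",round(s["clock"],2),"pos",np.round(np.array(s["position"])*1000,1),"yaw",cy.round(2),"F",np.round(s["contact_force"],1),"w",round(s["width"]*1000,1),"units",d.round(2),"turn",round(t,2))
E
python3 go.py 647.3 94.8 219 58.5; python3 -c "
from rig import manip;print([a for a in dir(manip) if a[0]!='_'],manip.finger_overhang)"
```

```text
t 1.43 pos [520.8 206.7 219.4] yaw 77.04 F [ 0.6  0.4 -0. ] w 85.3 units [-5.94 -3.23  0.02] turn 3.09
['MotionError', 'finger_overhang'] 0.022
```

Call:
drive_tool --pt "-1.1 -0.6 0 0.4" --pt "-2.2 -1.2 0 0.9" --pt "-3.3 -1.8 0 1.4" --pt "-4.3 -2.35 0 1.9" --pt "-5.1 -2.8 0 2.4" --pt "-5.7 -3.1 0 2.8" --pt "-5.93 -3.25 0 3.09" --pt "-5.93 -3.25 0 3.09"

```text
clock: 2.1
position: [0.6468, 0.0945, 0.2188]
ee_rot: [-0.0, 0.273, 0.962, -0.0]
contact_force: [0.2, 0.3, 0.9]
width: 0.0851
gripper_force: 0.0
```

```bash
python3 go.py 647.3 94.8 51 58.5
```

```text
t 2.1 pos [646.8  94.5 218.8] yaw 58.37 F [0.2 0.3 0.9] w 85.1 units [-0.02  0.03  6.71] turn -0.02
```

Call:
drive_tool --pt "0 0 0.7 0" --pt "0 0 1.8 0" --pt "0 0 2.9 0" --pt "0 0 4 0" --pt "0 0 5 0" --pt "0 0 5.8 0" --pt "0 0 6.4 0" --pt "0 0 6.7 0"

```text
clock: 2.77
position: [0.6433, 0.0974, 0.0499]
ee_rot: [-0.002, 0.27, 0.963, -0.001]
contact_force: [-1.0, -0.0, 0.4]
width: 0.0851
gripper_force: 0.0
```

Call:
drive_tool --pt "0 0 0 0" --pt "0 0 0 0" --pt "0 0 0 0" --pt "0 0 0 0" --pt "0 0 0 0" --pt "0 0 0 0" --pt "0 0 0 0" --pt "0 0 0 0" --grip 30 --newtons 30

```text
clock: 3.43
position: [0.6464, 0.0965, 0.0524]
ee_rot: [0.0, 0.271, 0.962, 0.0]
contact_force: [0.6, 0.6, -0.2]
width: 0.0299
gripper_force: 0.0
```

```bash
python3 go.py 647.3 94.8 201 58.5
```

```text
t 3.43 pos [646.4  96.5  52.4] yaw 58.52 F [ 0.6  0.6 -0.2] w 29.9 units [-0.07 -0.04 -5.94] turn 0.0
```

Run:
```python
from h import *
im,_=eyes.get_image("scene");c=im[180:300,260:400,::-1];cv2.imwrite("pics/s1.png",cv2.resize(c,None,fx=5,fy=5,interpolation=2)[:600,:700])
```

```text
(no output)
```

View pics/s1.png

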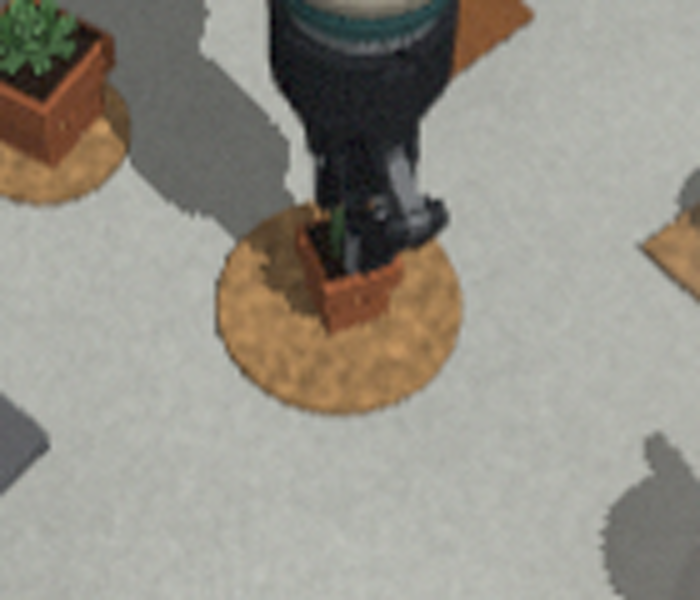

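Run:
```python
from h import *
s,d=eyes.get_image("scene");t,dt=eyes.get_image("top")
W=cloud(d,"scene");np.save("pics/Ws.npy",W);cv2.imwrite("pics/s2.png",s[:,:,::-1])
hsv=cv2.cvtColor(s,cv2.COLOR_RGB2HSV)
m=(hsv[...,1]>100)&((hsv[...,0]<12)|(hsv[...,0]>172))&(np.hypot(W[...,0]-.647,W[...,1]-.095)<.07)&(W[...,2]>.02)
q=W[m];print(m.sum(),q.min(0).round(3),q.max(0).round(3));k=q[q[:,2]>.05];print(len(k),k.min(0).round(3),k.max(0).round(3))
g=(hsv[...,2]<70)&(hsv[...,1]<80)&(np.hypot(W[...,0]-.647,W[...,1]-.095)<.1)&(W[...,2]>.03)
q=W[g]
for lo in np.arange(.03,.15,.01):
    k=q[(q[:,2]>=lo)&(q[:,2]<lo+.01)]
    if len(k)>3: print(lo.round(2),len(k),k.min(0).round(3),k.max(0).round(3))
cv2.imwrite("pics/t2.png",np.vstack([cv2.resize(s[190:250,290:370,::-1],(800,600))[:600]]))
cv2.imwrite("pics/t3.png",cv2.resize(t[110:230,210:340,::-1],(650,600)))
```

```text
174 [0.632 0.074 0.02 ] [0.677 0.133 0.234]
100 [0.632 0.074 0.05 ] [0.677 0.133 0.234]
0.05 19 [0.647 0.079 0.056] [0.667 0.105 0.059]
0.06 8 [0.638 0.079 0.062] [0.664 0.112 0.068]
0.07 23 [0.641 0.077 0.07 ] [0.667 0.122 0.079]
0.08 15 [0.644 0.076 0.08 ] [0.667 0.125 0.09 ]
0.09 11 [0.644 0.077 0.091] [0.667 0.111 0.099]
0.1 13 [0.644 0.074 0.104] [0.68  0.127 0.109]
0.11 35 [0.643 0.068 0.111] [0.682 0.135 0.12 ]
0.12 25 [0.648 0.078 0.121] [0.685 0.138 0.13 ]
0.13 50 [0.65 0.07 0.13] [0.686 0.149 0.14 ]
0.14 26 [0.654 0.076 0.14 ] [0.688 0.153 0.15 ]
```

View pics/t2.png

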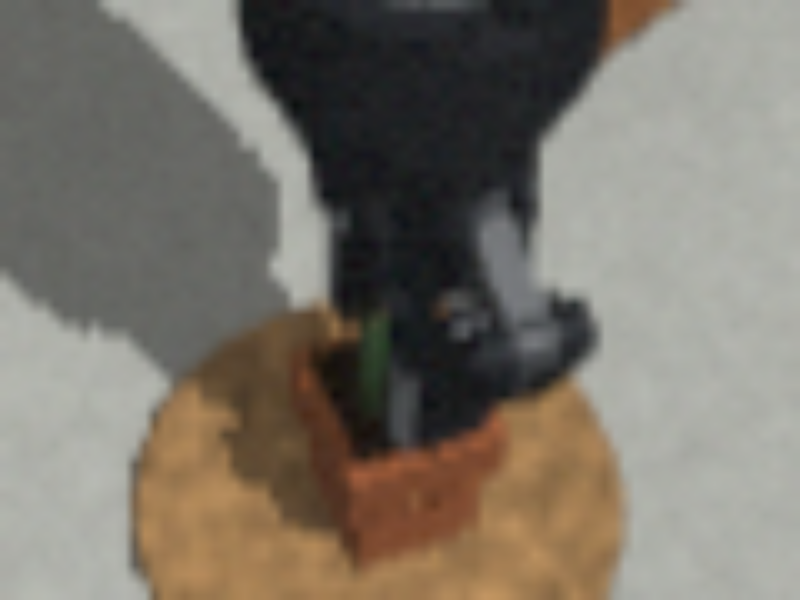

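View pics/t3.png

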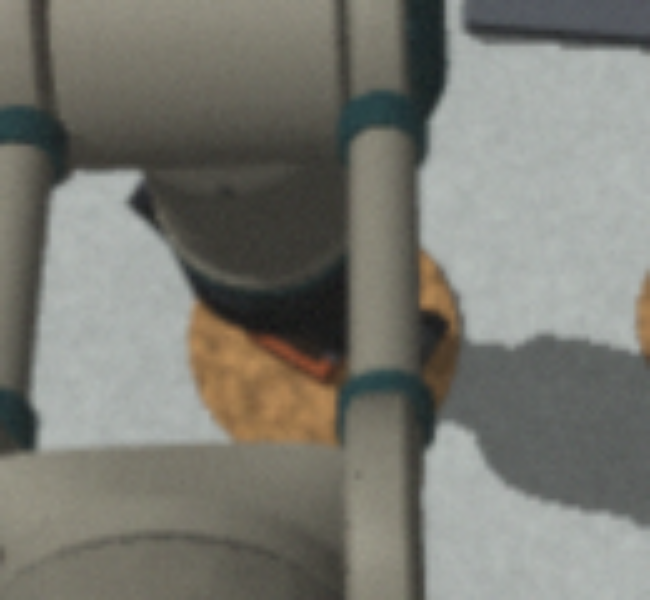

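Run:
```python
from h import *
W=np.load("pics/Ws.npy")
for n,(a,b) in dict(tip=(440,432),pad=(405,410),tip2=(420,440),knuckle=(570,325),knuck2=(590,330),fing=(470,380),bodyL=(330,200),bodyM=(430,180),bodybot=(520,180),finL=(350,290),rimnear=(425,465),rimR=(490,430),wall=(420,510),blade=(372,360)).items():
    u,v=290+a//10,190+b//10
    print(n,(u,v),W[v,u].round(3))
K,D,R,t=cam("scene");s=get_state();print(s["position"])
for z in(.052,.03,.10,.2):
    p=cv2.projectPoints(np.array([[*s["position"][:2],z]]),cv2.Rodrigues(R)[0],t,K,D)[0].ravel();print(z,p.round(1),((p-[290,190])*10).round())
```

```text
tip (334, 233) [0.662 0.119 0.075]
pad (330, 231) [0.667 0.111 0.082]
tip2 (332, 234) [0.668 0.117 0.076]
knuckle (347, 222) [0.672 0.154 0.163]
knuck2 (349, 223) [0.669 0.158 0.16 ]
fing (337, 228) [0.688 0.142 0.15 ]
bodyL (323, 210) [0.648 0.077 0.112]
bodyM (333, 208) [0.672 0.119 0.183]
bodybot (342, 208) [0.661 0.133 0.182]
finL (325, 219) [0.644 0.08  0.075]
rimnear (332, 236) [0.661 0.113 0.055]
rimR (339, 233) [0.645 0.122 0.056]
wall (332, 241) [0.657 0.111 0.025]
blade (327, 226) [0.657 0.096 0.076]
[0.64629894 0.09652978 0.05211709]
0.052 [329.9 228.6] [399. 386.]
0.03 [329.6 233.6] [396. 436.]
0.1 [330.4 217. ] [404. 270.]
0.2 [331.7 189.2] [417.  -8.]
```

Run:
```python
from h import *
for n,f,c in(("start","pics/scene0.npy",(.129,.56)),("now","pics/Ws.npy",(.646,.0965))):
    W=np.load(f)
    if W.ndim==2: W=cloud(W,"scene")
    m=(np.hypot(W[...,0]-c[0],W[...,1]-c[1])<.08)&(W[...,2]>.02);q=W[m];print(n,m.sum())
    for lo in np.arange(.02,.42,.02):
        k=q[(q[:,2]>=lo)&(q[:,2]<lo+.02)]
        if len(k): print(lo.round(2),len(k),k.min(0).round(3),k.max(0).round(3))
```

```text
start 574
0.24 36 [0.112 0.504 0.245] [0.131 0.52  0.26 ]
0.26 63 [0.111 0.502 0.26 ] [0.133 0.52  0.28 ]
0.28 143 [0.106 0.485 0.28 ] [0.136 0.522 0.3  ]
0.3 152 [0.104 0.487 0.3  ] [0.142 0.536 0.32 ]
0.32 109 [0.118 0.489 0.32 ] [0.141 0.529 0.34 ]
0.34 71 [0.101 0.49  0.34 ] [0.13  0.513 0.348]
now 8800
0.02 39 [0.646 0.081 0.02 ] [0.675 0.12  0.04 ]
0.04 185 [0.627 0.072 0.04 ] [0.677 0.125 0.06 ]
0.06 61 [0.638 0.077 0.06 ] [0.668 0.126 0.079]
0.08 38 [0.644 0.075 0.08 ] [0.667 0.125 0.1  ]
0.1 64 [0.636 0.057 0.101] [0.682 0.145 0.12 ]
0.12 89 [0.648 0.069 0.121] [0.686 0.149 0.14 ]
0.14 93 [0.643 0.076 0.14 ] [0.69  0.159 0.16 ]
0.16 192 [0.642 0.097 0.16 ] [0.69  0.158 0.18 ]
0.18 115 [0.632 0.075 0.181] [0.685 0.135 0.2  ]
0.2 219 [0.633 0.075 0.2  ] [0.685 0.135 0.22 ]
0.22 356 [0.624 0.067 0.22 ] [0.685 0.136 0.24 ]
0.24 178 [0.627 0.074 0.24 ] [0.684 0.134 0.26 ]
0.26 285 [0.622 0.066 0.26 ] [0.685 0.134 0.28 ]
0.28 266 [0.633 0.076 0.28 ] [0.683 0.132 0.3  ]
0.3 251 [0.631 0.076 0.3  ] [0.683 0.134 0.32 ]
0.32 352 [0.631 0.077 0.32 ] [0.682 0.139 0.34 ]
0.34 333 [0.634 0.069 0.34 ] [0.683 0.133 0.36 ]
0.36 275 [0.644 0.071 0.36 ] [0.684 0.132 0.38 ]
0.38 423 [0.638 0.056 0.38 ] [0.685 0.156 0.4  ]
0.4 413 [0.63  0.045 0.4  ] [0.69  0.164 0.42 ]
```

The pictures show the gripper's near fingertip at crop (430,437), behind the near rim and inside the pot. Depth puts it at z ≈ 0.07, although the reported TCP implies about 0.03. The start picture shows the same +35–40 mm offset. So the fingers sit about 40 mm higher than reported, and I'll open and go that much lower while watching the force.

Call:
drive_tool --pt "0 0 0 0" --pt "0 0 0 0" --pt "0 0 0 0" --pt "0 0 0 0" --pt "0 0 0 0" --pt "0 0 0 0" --pt "0 0 0 0" --pt "0 0 0 0" --grip 85

```text
clock: 4.25
position: [0.6463, 0.0966, 0.0521]
ee_rot: [-0.0, 0.271, 0.963, 0.0]
contact_force: [-0.7, -0.3, -0.9]
width: 0.0849
gripper_force: 0.0
```

```bash
python3 - <<'E'
from h import *
s,d=eyes.get_image("scene");W=cloud(d,"scene");hsv=cv2.cvtColor(s,cv2.COLOR_RGB2HSV)
np.save("pics/W3.npy",W)
x=(W[...,:2]-[.647,.095]);c,sn=np.cos(np.radians(58.5)),np.sin(np.radians(58.5))
a=x[...,0]*c+x[...,1]*sn;b=-x[...,0]*sn+x[...,1]*c   # along closing line, across
m=(W[...,2]>.03)&(W[...,2]<.2)&(abs(a)<.09)&(abs(b)<.05)&(hsv[...,2]<110)&(hsv[...,1]<90)
for lo in np.arange(.03,.2,.01):
    k=m&(W[...,2]>=lo)&(W[...,2]<lo+.01)
    if k.sum(): 
        for nm,kk in(("near",k&(a>.015)),("far",k&(a<-.015)),("mid",k&(abs(a)<.015))):
            if kk.sum()>1: print(lo.round(2),nm,kk.sum(),"along",(1000*np.percentile(a[kk],[5,95])).round(),"across",(1000*np.percentile(b[kk],[5,95])).round())
cv2.imwrite("pics/s3.png",cv2.resize(s[180:260,280:380,::-1],(750,600),interpolation=2))
E
python3 go.py 647.3 94.8 12 58.5
```

```text
0.05 near 3 along [15. 17.] across [-15.  -8.]
0.05 mid 33 along [-10.  14.] across [-15.   4.]
0.06 mid 12 along [-2. 13.] across [-11.   2.]
0.07 near 2 along [51. 51.] across [-8. -5.]
0.07 far 4 along [-42. -40.] across [-8.  2.]
0.07 mid 13 along [-2. 12.] across [-9.  2.]
0.08 near 8 along [48. 55.] across [-9. -1.]
0.08 far 15 along [-41. -40.] across [-10.   2.]
0.08 mid 5 along [ 2. 10.] across [-8.  1.]
0.09 near 12 along [48. 59.] across [-10.  -3.]
0.09 far 10 along [-42. -40.] across [-10.  -1.]
0.1 near 10 along [48. 55.] across [-10.  -5.]
0.1 far 2 along [-41. -41.] across [-9. -7.]
0.11 near 4 along [50. 57.] across [-11. -10.]
0.12 near 30 along [43. 76.] across [-12.   6.]
0.13 near 75 along [35. 75.] across [-12.   9.]
0.14 near 58 along [26. 74.] across [-16.  11.]
0.15 near 76 along [26. 74.] across [-15.  15.]
0.16 near 81 along [19. 72.] across [-18.  13.]
0.16 mid 2 along [14. 14.] across [-18. -18.]
0.17 near 151 along [33. 70.] across [-10.  11.]
0.18 near 46 along [37. 67.] across [-9. 10.]
0.19 near 71 along [18. 40.] across [-32.  15.]
0.19 mid 6 along [-2. 14.] across [-36. -34.]
t 4.3 pos [646.3  96.6  52.1] yaw 58.52 F [-0.7  0.2 -0.4] w 85.2 units [-0.07 -0.04  1.6 ] turn 0.0
```

View pics/s3.png

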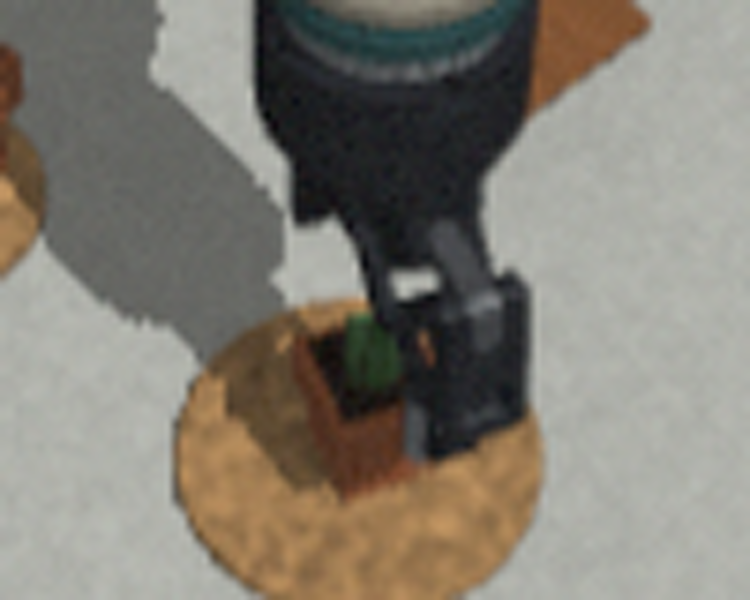

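The picture shows the open near finger at (465,380), beside and above the pot, with the blades at (370,355) centred between the fingers. The xy is right and only z is offset, by about 35 mm, so the small collar should be gripped at a reported z of about 16.

Call:
drive_tool --pt "0 0 0.2 0" --pt "-0.02 0 0.45 0" --pt "-0.04 0 0.7 0" --pt "-0.06 0 0.95 0" --pt "-0.07 0 1.15 0" --pt "-0.07 0 1.3 0" --pt "-0.07 0 1.4 0" --pt "-0.07 0 1.45 0"

```text
clock: 4.97
position: [0.6475, 0.0957, 0.0152]
ee_rot: [-0.0, 0.271, 0.963, -0.0]
contact_force: [-0.4, -0.8, 0.6]
width: 0.085
gripper_force: 0.0
```

Call:
drive_tool --pt "0 0 0 0" --pt "0 0 0 0" --pt "0 0 0 0" --pt "0 0 0 0" --pt "0 0 0 0" --pt "0 0 0 0" --pt "0 0 0 0" --pt "0 0 0 0" --grip 30 --newtons 30

```text
clock: 5.63
position: [0.6482, 0.0957, 0.0164]
ee_rot: [0.001, 0.271, 0.963, 0.0]
contact_force: [-0.2, 0.3, 3.9]
width: 0.0394
gripper_force: 32.2
```

```bash
python3 go.py 647.3 94.8 160 58.5
```

```text
t 5.63 pos [648.2  95.7  16.4] yaw 58.52 F [-0.2  0.3  3.9] w 39.4 units [ 0.01 -0.05 -5.74] turn 0.0
```

Call:
drive_tool --pt "0 0 -0.3 0" --pt "0 0 -0.9 0" --pt "0 0 -1.7 0" --pt "0 0 -2.6 0" --pt "0 0 -3.4 0" --pt "0 0 -4.1 0" --pt "0 0 -4.6 0" --pt "0 0 -4.8 0"

```text
clock: 6.3
position: [0.6485, 0.0956, 0.1381]
ee_rot: [0.001, 0.271, 0.963, 0.0]
contact_force: [0.8, 0.1, -0.8]
width: 0.0392
gripper_force: 31.6
```

Call:
drive_tool --pt "0.2 -0.4 0 0" --pt "0.7 -1.3 0 0" --pt "1.25 -2.4 0 0" --pt "1.8 -3.5 0 0" --pt "2.4 -4.7 0 0" --pt "3 -5.8 0 0" --pt "3.5 -6.8 0 0" --pt "3.85 -7.45 0 0"

```text
clock: 6.97
position: [0.4632, -0.0138, 0.1343]
ee_rot: [-0.003, 0.271, 0.962, -0.001]
contact_force: [-0.5, 0.3, -1.2]
width: 0.0396
gripper_force: 31.6
```

```bash
python3 go.py 468.5 -13.2 16.4 58.5
```

```text
t 6.97 pos [463.2 -13.8 134.3] yaw 58.5 F [-0.5  0.3 -1.2] w 39.6 units [-0.19  0.15  4.71] turn -0.0
```

Call:
drive_tool --pt "0 0 0.5 0" --pt "0 0 1.4 0" --pt "0 0 2.4 0" --pt "0 0 3.3 0" --pt "0 0 4 0" --pt "0 0 4.4 0" --pt "0 0 4.6 0" --pt "0 0 4.7 0"

```text
clock: 7.63
position: [0.4663, -0.0129, 0.0169]
ee_rot: [-0.002, 0.271, 0.962, -0.0]
contact_force: [-0.1, 0.4, -0.8]
width: 0.0397
gripper_force: 31.6
```

Call:
drive_tool --pt "0 0 0.04 0" --pt "0 0 0.08 0" --pt "0 0 0.1 0" --pt "0 0 0.1 0" --pt "0 0 0.1 0" --pt "0 0 0.1 0" --pt "0 0 0.1 0" --pt "0 0 0.1 0"

```text
clock: 8.3
position: [0.4689, -0.013, 0.0163]
ee_rot: [0.001, 0.271, 0.963, 0.0]
contact_force: [-0.3, -0.7, 3.4]
width: 0.0399
gripper_force: 32.2
```

Call:
drive_tool --pt "0 0 0 0" --pt "0 0 0 0" --pt "0 0 0 0" --pt "0 0 0 0" --pt "0 0 0 0" --pt "0 0 0 0" --pt "0 0 0 0" --pt "0 0 0 0" --grip 85

```text
clock: 8.97
position: [0.4684, -0.0129, 0.0158]
ee_rot: [-0.0, 0.271, 0.963, 0.0]
contact_force: [0.3, 0.4, 0.3]
width: 0.0847
gripper_force: 0.0
```

Call:
drive_tool --pt "0 0 -0.3 0" --pt "0 0 -1 0" --pt "0 0 -2 0" --pt "0 0 -3 0" --pt "0 0 -4 0" --pt "0 0 -4.8 0" --pt "0 0 -5.3 0" --pt "0 0 -5.6 0"

```text
clock: 9.63
position: [0.4694, -0.0131, 0.1583]
ee_rot: [0.002, 0.271, 0.963, 0.0]
contact_force: [0.7, 1.2, -0.2]
width: 0.0852
gripper_force: 0.0
```

Call:
drive_tool --pt "0.4 0.8 0 0" --pt "1.1 2.2 0 0" --pt "1.8 3.6 0 0" --pt "2.5 5 0 0" --pt "3.2 6.4 0 0" --pt "3.9 7.8 0 0" --pt "4.5 9 0 0" --pt "4.85 9.7 0 0"

```text
clock: 10.3
position: [0.4913, 0.2608, 0.1556]
ee_rot: [-0.0, 0.27, 0.963, 0.001]
contact_force: [-0.7, 0.9, -0.0]
width: 0.085
gripper_force: 0.0
```

```bash
python3 - <<'E'
from h import *
t,d=eyes.get_image("top");W=cloud(d,"top");cv2.imwrite("pics/t4.png",t[:,:,::-1])
m=(abs(W[...,2]-.058)<.005)&(np.hypot(W[...,0]-.468,W[...,1]+.013)<.06);q=(W[m][:,:2]*1000).astype(np.float32)
print("PSS",m.sum(),cv2.minAreaRect(q))
E
python3 go.py 492.3 257.5 25 58.5
```

```text
PSS 317 ((468.4154968261719, -14.593772888183594), (39.72608947753906, 38.35300064086914), 57.15497970581055)
t 10.35 pos [491.8 263.2 155.5] yaw 58.7 F [1.5 2.7 0.3] w 85.2 units [-0.14 -0.2   5.22] turn 0.03
```

Call:
drive_tool --pt "0 0 0.4 0" --pt "0 0 1 0" --pt "0 0 1.6 0" --pt "0 0 2.1 0" --pt "0 0 2.4 0" --pt "0 0 2.5 0" --pt "0 0 2.5 0" --pt "0 0 2.5 0"

```text
clock: 11.02
position: [0.4919, 0.2567, 0.0936]
ee_rot: [0.0, 0.272, 0.962, 0.0]
contact_force: [-0.9, 0.6, 1.6]
width: 0.0848
gripper_force: 0.0
```

```bash
python3 go.py 492.3 257.5 25 58.5
```

```text
t 11.02 pos [491.9 256.7  93.6] yaw 58.48 F [-0.9  0.6  1.6] w 84.8 units [0.01 0.04 2.74] turn -0.0
```

Call:
drive_tool --pt "0 0 0.3 0" --pt "0 0.02 0.8 0" --pt "0 0.03 1.4 0" --pt "0 0.03 1.9 0" --pt "0 0.03 2.3 0" --pt "0 0.03 2.55 0" --pt "0 0.03 2.72 0" --pt "0 0.03 2.72 0"

```text
clock: 11.68
position: [0.4918, 0.2577, 0.0247]
ee_rot: [-0.0, 0.271, 0.963, -0.0]
contact_force: [0.1, -1.2, -0.4]
width: 0.0851
gripper_force: 0.0
```

Call:
drive_tool --pt "0 0 0 0" --pt "0 0 0 0" --pt "0 0 0 0" --pt "0 0 0 0" --pt "0 0 0 0" --pt "0 0 0 0" --pt "0 0 0 0" --pt "0 0 0 0" --grip 52 --newtons 50

```text
clock: 12.35
position: [0.4934, 0.2586, 0.0266]
ee_rot: [0.001, 0.271, 0.962, 0.001]
contact_force: [1.2, 1.7, 5.7]
width: 0.0629
gripper_force: 55.5
```

```bash
python3 go.py 649.2 90.7 155 58.5
```

```text
t 12.35 pos [493.4 258.6  26.6] yaw 58.52 F [1.2 1.7 5.7] w 62.9 units [-8.83 -2.46 -5.13] turn 0.0
```

Call:
drive_tool --pt "0 0 -0.3 0" --pt "0 0 -0.9 0" --pt "0 0 -1.7 0" --pt "0 0 -2.6 0" --pt "0 0 -3.4 0" --pt "0 0 -4.1 0" --pt "0 0 -4.6 0" --pt "0 0 -4.8 0"

```text
clock: 13.02
position: [0.4922, 0.2577, 0.147]
ee_rot: [0.001, 0.271, 0.963, 0.0]
contact_force: [0.4, 0.4, -2.3]
width: 0.0625
gripper_force: 55.6
```

Call:
drive_tool --pt "-0.3 -0.1 0 0" --pt "-0.9 -0.25 0 0" --pt "-1.7 -0.45 0 0" --pt "-2.6 -0.7 0 0" --pt "-3.5 -0.95 0 0" --pt "-4.4 -1.2 0 0" --pt "-5.3 -1.45 0 0" --pt "-6.2 -1.7 0 0"

```text
clock: 13.68
position: [0.6016, 0.1388, 0.1433]
ee_rot: [-0.002, 0.271, 0.962, -0.001]
contact_force: [-0.0, 0.4, -2.7]
width: 0.0625
gripper_force: 55.6
```

Call:
drive_tool --pt "-0.8 -0.2 0 0" --pt "-1.5 -0.4 0 0" --pt "-2 -0.55 0 0" --pt "-2.4 -0.65 0 0" --pt "-2.65 -0.7 0 0" --pt "-2.65 -0.7 0 0" --pt "-2.65 -0.7 0 0" --pt "-2.65 -0.7 0 0"

```text
clock: 14.35
position: [0.6486, 0.092, 0.1453]
ee_rot: [-0.001, 0.271, 0.963, 0.0]
contact_force: [-0.2, -0.7, -3.4]
width: 0.0624
gripper_force: 55.6
```

```bash
python3 go.py 649.2 90.7 26 58.5
```

```text
t 14.35 pos [648.6  92.  145.3] yaw 58.56 F [-0.2 -0.7 -3.4] w 62.4 units [-0.05 -0.03  4.77] turn 0.01
```

Call:
drive_tool --pt "0 0 0.5 0" --pt "-0.03 -0.02 1.4 0" --pt "-0.03 -0.02 2.4 0" --pt "-0.03 -0.02 3.3 0" --pt "-0.03 -0.02 4 0" --pt "-0.03 -0.02 4.4 0" --pt "-0.03 -0.02 4.6 0" --pt "-0.03 -0.02 4.7 0"

```text
clock: 15.02
position: [0.6495, 0.0909, 0.0276]
ee_rot: [-0.0, 0.271, 0.963, 0.0]
contact_force: [0.3, -0.3, -3.4]
width: 0.0628
gripper_force: 55.6
```

Call:
drive_tool --pt "0 0 0.04 0" --pt "0 0 0.08 0" --pt "0 0 0.1 0" --pt "0 0 0.1 0" --pt "0 0 0.1 0" --pt "0 0 0.1 0" --pt "0 0 0.1 0" --pt "0 0 0.1 0"

```text
clock: 15.68
position: [0.6507, 0.0904, 0.0266]
ee_rot: [0.001, 0.271, 0.963, 0.0]
contact_force: [-0.5, 0.1, 6.1]
width: 0.0627
gripper_force: 56.0
```

Call:
drive_tool --pt "0 0 0 0" --pt "0 0 0 0" --pt "0 0 0 0" --pt "0 0 0 0" --pt "0 0 0 0" --pt "0 0 0 0" --pt "0 0 0 0" --pt "0 0 0 0" --grip 85

```text
clock: 16.35
position: [0.6498, 0.0903, 0.0253]
ee_rot: [-0.0, 0.271, 0.963, 0.0]
contact_force: [-0.4, -0.1, -0.2]
width: 0.085
gripper_force: 0.0
```

Call:
drive_tool --pt "0 0 -0.3 0" --pt "0 0 -1 0" --pt "0 0 -2 0" --pt "0 0 -3 0" --pt "0 0 -4 0" --pt "0 0 -4.8 0" --pt "0 0 -5.2 0" --pt "0 0 -5.4 0"

```text
clock: 17.02
position: [0.6508, 0.0904, 0.1629]
ee_rot: [0.002, 0.271, 0.963, 0.001]
contact_force: [-0.0, -0.1, 0.1]
width: 0.0849
gripper_force: 0.0
```

Call:
drive_tool --pt "-0.4 -0.6 0 -0.6" --pt "-1.1 -1.6 0 -1.6" --pt "-1.8 -2.7 0 -2.7" --pt "-2.5 -3.8 0 -3.8" --pt "-3.2 -4.8 0 -4.8" --pt "-3.7 -5.6 0 -5.6" --pt "-4.05 -6.1 0 -6.1" --pt "-4.05 -6.1 0 -6.1"

```text
clock: 17.68
position: [0.6559, -0.0962, 0.1587]
ee_rot: [-0.001, -0.043, 0.999, -0.001]
contact_force: [0.0, 0.2, -0.9]
width: 0.085
gripper_force: 0.0
```

Call:
drive_tool --pt "0 0 0.4 0" --pt "0 0 1 0" --pt "0 0 1.6 0" --pt "0 0 2.1 0" --pt "0 0 2.4 0" --pt "0 0 2.5 0" --pt "0 0 2.5 0" --pt "0 0 2.5 0"

```text
clock: 18.35
position: [0.6568, -0.092, 0.098]
ee_rot: [0.0, -0.045, 0.999, 0.0]
contact_force: [1.0, 0.5, 1.4]
width: 0.0849
gripper_force: 0.0
```

```bash
python3 go.py 655.5 -92.5 25 95.3
```

```text
t 18.35 pos [656.8 -92.   98. ] yaw 95.15 F [1.  0.5 1.4] w 84.9 units [ 0.05 -0.02  2.92] turn -0.03
```

Call:
drive_tool --pt "0 0 0.3 0" --pt "0.03 -0.02 0.8 0" --pt "0.03 -0.02 1.4 0" --pt "0.03 -0.02 2 0" --pt "0.03 -0.02 2.5 0" --pt "0.03 -0.02 2.8 0" --pt "0.03 -0.02 2.9 0" --pt "0.03 -0.02 2.9 0"

```text
clock: 19.02
position: [0.6557, -0.0932, 0.025]
ee_rot: [-0.0, -0.045, 0.999, 0.0]
contact_force: [-0.3, 0.0, -0.5]
width: 0.0849
gripper_force: 0.0
```

Call:
drive_tool --pt "0 0 0 0" --pt "0 0 0 0" --pt "0 0 0 0" --pt "0 0 0 0" --pt "0 0 0 0" --pt "0 0 0 0" --pt "0 0 0 0" --pt "0 0 0 0" --grip 48 --newtons 50

```text
clock: 19.68
position: [0.6568, -0.0929, 0.0268]
ee_rot: [0.001, -0.045, 0.999, 0.0]
contact_force: [-1.6, 2.2, 5.3]
width: 0.0575
gripper_force: 55.3
```

```bash
python3 go.py 491.6 259.6 25 95.3
```

```text
t 19.68 pos [656.8 -92.9  26.8] yaw 95.11 F [-1.6  2.2  5.3] w 57.5 units [ 5.32 14.63  0.06] turn -0.03
```

Call:
drive_tool --pt "0 0 -0.3 0" --pt "0 0 -0.9 0" --pt "0 0 -1.7 0" --pt "0 0 -2.6 0" --pt "0 0 -3.4 0" --pt "0 0 -4.1 0" --pt "0 0 -4.6 0" --pt "0 0 -4.8 0"

```text
clock: 20.35
position: [0.6563, -0.0938, 0.1472]
ee_rot: [0.001, -0.045, 0.999, -0.001]
contact_force: [-0.1, -1.1, -3.1]
width: 0.0575
gripper_force: 54.4
```

Call:
drive_tool --pt "0.15 0.4 0 0" --pt "0.4 1.1 0 0" --pt "0.7 2 0 0" --pt "1.1 3 0 0" --pt "1.5 4.1 0 0" --pt "1.9 5.2 0 0" --pt "2.27 6.3 0 0" --pt "2.67 7.4 0 0"

```text
clock: 21.02
position: [0.5694, 0.0877, 0.1436]
ee_rot: [-0.002, -0.045, 0.999, 0.0]
contact_force: [0.9, 0.9, -2.6]
width: 0.0573
gripper_force: 54.5
```

Call:
drive_tool --pt "0.4 1.1 0 0" --pt "0.8 2.2 0 0" --pt "1.2 3.3 0 0" --pt "1.6 4.4 0 0" --pt "1.95 5.4 0 0" --pt "2.3 6.3 0 0" --pt "2.5 6.9 0 0" --pt "2.6 7.23 0 0"

```text
clock: 21.68
position: [0.4877, 0.2616, 0.1438]
ee_rot: [-0.002, -0.046, 0.999, 0.0]
contact_force: [-0.3, -0.1, -3.4]
width: 0.0575
gripper_force: 54.5
```

Call:
drive_tool --pt "0 0 0 0" --pt "0 0 0.3 0" --pt "0 0 0.8 0" --pt "0 0 1.4 0" --pt "0 0 2 0" --pt "0 0 2.4 0" --pt "0 0 2.5 0" --pt "0 0 2.5 0"

```text
clock: 22.35
position: [0.4914, 0.2583, 0.0816]
ee_rot: [-0.001, -0.044, 0.999, -0.0]
contact_force: [0.5, 0.0, -2.9]
width: 0.057
gripper_force: 54.4
```

```bash
python3 go.py 491.6 259.6 26 95.3
```

```text
t 22.35 pos [491.4 258.3  81.6] yaw 95.06 F [ 0.5  0.  -2.9] w 57.0 units [-0.02  0.05  2.23] turn -0.04
```

Call:
drive_tool --pt "0 0.02 0.4 0" --pt "0 0.04 0.9 0" --pt "0 0.04 1.4 0" --pt "0 0.04 1.8 0" --pt "0 0.04 2.05 0" --pt "0 0.04 2.15 0" --pt "0 0.04 2.2 0" --pt "0 0.04 2.2 0"

```text
clock: 23.02
position: [0.4922, 0.2605, 0.028]
ee_rot: [0.0, -0.045, 0.999, 0.0]
contact_force: [-0.1, -0.0, -3.8]
width: 0.0572
gripper_force: 54.5
```

Call:
drive_tool --pt "0 0 0.04 0" --pt "0 0 0.08 0" --pt "0 0 0.1 0" --pt "0 0 0.1 0" --pt "0 0 0.1 0" --pt "0 0 0.1 0" --pt "0 0 0.1 0" --pt "0 0 0.1 0"

```text
clock: 23.68
position: [0.4925, 0.2606, 0.0267]
ee_rot: [0.001, -0.045, 0.999, 0.0]
contact_force: [-1.4, -0.5, 6.2]
width: 0.0575
gripper_force: 55.4
```

Call:
drive_tool --pt "0 0 0 0" --pt "0 0 0 0" --pt "0 0 0 0" --pt "0 0 0 0" --pt "0 0 0 0" --pt "0 0 0 0" --pt "0 0 0 0" --pt "0 0 0 0" --grip 85

```text
clock: 24.35
position: [0.4918, 0.2603, 0.0253]
ee_rot: [-0.0, -0.045, 0.999, 0.0]
contact_force: [-1.1, 0.1, -0.7]
width: 0.0853
gripper_force: 0.0
```

Call:
drive_tool --pt "0 0 -0.3 0" --pt "0 0 -1 0" --pt "0 0 -2 0" --pt "0 0 -3 0" --pt "0 0 -4 0" --pt "0 0 -4.8 0" --pt "0 0 -5.2 0" --pt "0 0 -5.4 0"

```text
clock: 25.02
position: [0.4927, 0.2607, 0.1626]
ee_rot: [0.002, -0.045, 0.999, 0.001]
contact_force: [0.1, 0.8, -0.1]
width: 0.085
gripper_force: 0.0
```

Call:
drive_tool --pt "0.1 -0.5 0 0" --pt "0.25 -1.5 0 0" --pt "0.4 -2.8 0 0" --pt "0.65 -4.2 0 0" --pt "0.85 -5.6 0 0" --pt "1.05 -7 0 0" --pt "1.3 -8.4 0 0" --pt "1.5 -9.8 0 0"

```text
clock: 25.68
position: [0.4739, 0.0108, 0.1587]
ee_rot: [-0.002, -0.045, 0.999, 0.0]
contact_force: [0.2, 0.4, -0.1]
width: 0.0852
gripper_force: 0.0
```

Call:
drive_tool --pt "0.2 -1.4 0 0" --pt "0.4 -2.8 0 0" --pt "0.6 -4.2 0 0" --pt "0.85 -5.6 0 0" --pt "1.05 -6.9 0 0" --pt "1.2 -8.1 0 0" --pt "1.35 -9 0 0" --pt "1.44 -9.55 0 0"

```text
clock: 26.35
position: [0.4599, -0.2306, 0.1586]
ee_rot: [-0.002, -0.043, 0.999, 0.0]
contact_force: [0.8, 0.2, -0.8]
width: 0.0847
gripper_force: 0.0
```

Call:
drive_tool --pt "0 0 0.4 0" --pt "0 0 1 0" --pt "0 0 1.6 0" --pt "0 0 2.1 0" --pt "0 0 2.4 0" --pt "0 0 2.5 0" --pt "0 0 2.5 0" --pt "0 0 2.5 0"

```text
clock: 27.02
position: [0.462, -0.2275, 0.0979]
ee_rot: [0.0, -0.045, 0.999, 0.0]
contact_force: [0.2, 0.6, 0.2]
width: 0.085
gripper_force: 0.0
```

```bash
python3 go.py 462.2 -228.3 16 95.3
python3 - <<'E'
from h import *
t,d=eyes.get_image("top");W=cloud(d,"top")
for n,x,y,z in(("PRL",.649,.091,.07),("PSL",.4916,.2596,.07)):
    m=(abs(W[...,2]-z)<.005)&(np.hypot(W[...,0]-x,W[...,1]-y)<.06);q=(W[m][:,:2]*1000).astype(np.float32)
    print(n,m.sum(),cv2.minAreaRect(q),cv2.minEnclosingCircle(q))
E
```

```text
t 27.02 pos [ 462.  -227.5   97.9] yaw 95.16 F [0.2 0.6 0.2] w 85.0 units [-0.01 -0.03  3.28] turn -0.02
PRL 411 ((647.48974609375, 88.99079895019531), (62.91986846923828, 62.815155029296875), 62.43736267089844) ((647.7926635742188, 88.88253784179688), 32.22835159301758)
PSL 471 ((493.14141845703125, 257.5531921386719), (59.26792526245117, 57.790283203125), 5.311192035675049) ((493.5511779785156, 258.1846923828125), 40.01935577392578)
```

Both large pots are within about 3 mm of their coaster centres. Now the small round pot.

Call:
drive_tool --pt "0 0 0.3 0" --pt "0 0 0.9 0" --pt "0 0 1.6 0" --pt "0 0 2.2 0" --pt "0 0 2.7 0" --pt "0 0 3.1 0" --pt "0 0 3.27 0" --pt "0 0 3.27 0"

```text
clock: 27.73
position: [0.4614, -0.2277, 0.0152]
ee_rot: [-0.001, -0.045, 0.999, 0.001]
contact_force: [-0.2, 0.8, 0.4]
width: 0.0852
gripper_force: 0.0
```

Call:
drive_tool --pt "0 0 0 0" --pt "0 0 0 0" --pt "0 0 0 0" --pt "0 0 0 0" --pt "0 0 0 0" --pt "0 0 0 0" --pt "0 0 0 0" --pt "0 0 0 0" --grip 30 --newtons 30

```text
clock: 28.4
position: [0.4623, -0.2282, 0.0169]
ee_rot: [0.001, -0.045, 0.999, -0.0]
contact_force: [-0.1, 0.8, 5.9]
width: 0.0409
gripper_force: 30.2
```

```bash
python3 go.py 658.8 -90.7 16 95.3
```

```text
t 28.4 pos [ 462.3 -228.2   16.9] yaw 95.12 F [-0.1  0.8  5.9] w 40.9 units [-8.32  4.78  0.04] turn -0.03
```

Call:
drive_tool --pt "0 0 -0.3 0" --pt "0 0 -0.9 0" --pt "0 0 -1.7 0" --pt "0 0 -2.6 0" --pt "0 0 -3.4 0" --pt "0 0 -4.1 0" --pt "0 0 -4.6 0" --pt "0 0 -4.8 0"

```text
clock: 29.07
position: [0.4627, -0.2287, 0.1383]
ee_rot: [0.002, -0.045, 0.999, -0.001]
contact_force: [0.6, 0.3, -1.2]
width: 0.0411
gripper_force: 30.6
```

Call:
drive_tool --pt "-0.3 0.17 0 0" --pt "-0.9 0.5 0 0" --pt "-1.7 1 0 0" --pt "-2.6 1.5 0 0" --pt "-3.5 2 0 0" --pt "-4.4 2.5 0 0" --pt "-5.3 3.05 0 0" --pt "-6.2 3.55 0 0"

```text
clock: 29.73
position: [0.6087, -0.124, 0.1343]
ee_rot: [-0.001, -0.045, 0.999, 0.001]
contact_force: [0.1, -0.3, -1.1]
width: 0.0407
gripper_force: 30.6
```

Call:
drive_tool --pt "-0.8 0.45 0 0" --pt "-1.4 0.8 0 0" --pt "-1.85 1.05 0 0" --pt "-2.1 1.22 0 0" --pt "-2.12 1.22 0 0" --pt "-2.12 1.22 0.4 0" --pt "-2.12 1.22 0.9 0" --pt "-2.12 1.22 1.2 0"

```text
clock: 30.4
position: [0.6564, -0.0913, 0.1043]
ee_rot: [-0.001, -0.044, 0.999, 0.0]
contact_force: [-0.2, -0.1, -1.2]
width: 0.0409
gripper_force: 30.6
```

Call:
drive_tool --pt "0 0 0.3 0" --pt "0 0 0.7 0" --pt "0 0 1 0" --pt "0 0 1.2 0" --pt "0 0 1.3 0" --pt "0 0 1.3 0" --pt "0 0 1.3 0" --pt "0 0 1.3 0"

```text
clock: 31.07
position: [0.6588, -0.0908, 0.0741]
ee_rot: [0.001, -0.045, 0.999, -0.0]
contact_force: [0.6, -0.3, -1.8]
width: 0.0412
gripper_force: 30.6
```

```bash
python3 go.py 658.8 -90.7 16.5 95.3
```

```text
t 31.07 pos [658.8 -90.8  74.1] yaw 95.13 F [ 0.6 -0.3 -1.8] w 41.2 units [0.   0.   2.31] turn -0.03
```

Call:
drive_tool --pt "0 0 0.4 0" --pt "0 0 0.9 0" --pt "0 0 1.4 0" --pt "0 0 1.8 0" --pt "0 0 2.05 0" --pt "0 0 2.15 0" --pt "0 0 2.2 0" --pt "0 0 2.2 0"

```text
clock: 31.73
position: [0.6586, -0.0908, 0.0186]
ee_rot: [0.0, -0.045, 0.999, -0.0]
contact_force: [0.4, -0.4, -1.7]
width: 0.0414
gripper_force: 30.6
```

Call:
drive_tool --pt "0 0 0.04 0" --pt "0 0 0.08 0" --pt "0 0 0.1 0" --pt "0 0 0.1 0" --pt "0 0 0.1 0" --pt "0 0 0.1 0" --pt "0 0 0.1 0" --pt "0 0 0.1 0"

```text
clock: 32.4
position: [0.6589, -0.0908, 0.017]
ee_rot: [0.001, -0.045, 0.999, -0.0]
contact_force: [-1.0, 0.1, 5.9]
width: 0.0414
gripper_force: 31.1
```

Call:
drive_tool --pt "0 0 0 0" --pt "0 0 0 0" --pt "0 0 0 0" --pt "0 0 0 0" --pt "0 0 0 0" --pt "0 0 0 0" --pt "0 0 0 0" --pt "0 0 0 0" --grip 85

```text
clock: 33.07
position: [0.6583, -0.0907, 0.016]
ee_rot: [-0.0, -0.045, 0.999, 0.0]
contact_force: [0.8, -0.1, -0.8]
width: 0.0853
gripper_force: 0.0
```

Call:
drive_tool --pt "0 0 -0.3 0" --pt "0 0 -1 0" --pt "0 0 -2 0" --pt "0 0 -3 0" --pt "0 0 -4 0" --pt "0 0 -4.8 0" --pt "0 0 -5.3 0" --pt "0 0 -5.6 0"

```text
clock: 33.73
position: [0.6594, -0.0909, 0.1592]
ee_rot: [0.002, -0.045, 0.999, -0.001]
contact_force: [0.4, 0.6, -0.1]
width: 0.0851
gripper_force: 0.0
```

Call:
drive_tool --pt "0.5 0.25 0 0.5" --pt "1.5 0.75 0 1.3" --pt "2.7 1.4 0 2.3" --pt "3.9 2 0 3.3" --pt "5 2.6 0 4.3" --pt "6.1 3.1 0 5.2" --pt "6.9 3.5 0 5.8" --pt "7.3 3.74 0 6.15"

```text
clock: 34.4
position: [0.4642, -0.0127, 0.1558]
ee_rot: [-0.002, 0.275, 0.961, -0.0]
contact_force: [0.1, -0.7, -0.5]
width: 0.0852
gripper_force: 0.0
```

Call:
drive_tool --pt "0 0 0.4 0" --pt "0 0 1 0" --pt "0 0 1.6 0" --pt "0 0 2.1 0" --pt "0 0 2.4 0" --pt "0 0 2.5 0" --pt "0 0 2.5 0" --pt "0 0 2.5 0"

```text
clock: 35.07
position: [0.4686, -0.014, 0.094]
ee_rot: [0.0, 0.274, 0.962, 0.0]
contact_force: [-0.4, 0.1, -0.3]
width: 0.085
gripper_force: 0.0
```

```bash
python3 go.py 468.5 -13.3 16 58.4
```

```text
t 35.07 pos [468.6 -14.   94. ] yaw 58.22 F [-0.4  0.1 -0.3] w 85.0 units [0.02 0.02 3.12] turn -0.03
```

Call:
drive_tool --pt "0 0 0.3 0" --pt "0.01 0.02 0.9 0" --pt "0.01 0.02 1.6 0" --pt "0.01 0.02 2.2 0" --pt "0.01 0.02 2.7 0" --pt "0.01 0.02 3 0" --pt "0.01 0.02 3.1 0" --pt "0.01 0.02 3.1 0"

```text
clock: 35.73
position: [0.4682, -0.0133, 0.0158]
ee_rot: [-0.0, 0.274, 0.962, 0.0]
contact_force: [-0.8, -0.2, 0.0]
width: 0.0851
gripper_force: 0.0
```

Call:
drive_tool --pt "0 0 0 0" --pt "0 0 0 0" --pt "0 0 0 0" --pt "0 0 0 0" --pt "0 0 0 0" --pt "0 0 0 0" --pt "0 0 0 0" --pt "0 0 0 0" --grip 30 --newtons 30

```text
clock: 36.4
position: [0.4688, -0.0133, 0.0168]
ee_rot: [0.001, 0.274, 0.962, 0.0]
contact_force: [-0.5, 0.8, 6.2]
width: 0.0397
gripper_force: 32.2
```

Call:
drive_tool --pt "0 0 -0.3 0" --pt "0 0 -0.9 0" --pt "0 0 -1.7 0" --pt "0 0 -2.6 0" --pt "0 0 -3.4 0" --pt "0 0 -4.1 0" --pt "0 0 -4.6 0" --pt "0 0 -4.8 0"

```text
clock: 37.07
position: [0.4691, -0.0135, 0.1381]
ee_rot: [0.002, 0.274, 0.962, 0.0]
contact_force: [0.3, -0.4, -0.4]
width: 0.0396
gripper_force: 31.4
```

Call:
drive_tool --pt "-0.2 -0.35 0 0" --pt "-0.7 -1.2 0 0" --pt "-1.3 -2.2 0 0" --pt "-1.9 -3.2 0 0" --pt "-2.5 -4.2 0 0" --pt "-3.1 -5.2 0 0" --pt "-3.6 -6.2 0 0" --pt "-4.1 -7 0 0"

```text
clock: 37.73
position: [0.4615, -0.2182, 0.1346]
ee_rot: [-0.002, 0.274, 0.962, -0.0]
contact_force: [1.0, -0.3, -1.0]
width: 0.0394
gripper_force: 31.4
```

Call:
drive_tool --pt "-0.15 -0.3 0 0" --pt "-0.18 -0.35 0 0" --pt "-0.18 -0.35 0.4 0" --pt "-0.18 -0.35 1.1 0" --pt "-0.18 -0.35 1.8 0" --pt "-0.18 -0.35 2.3 0" --pt "-0.18 -0.35 2.5 0" --pt "-0.18 -0.35 2.5 0"

```text
clock: 38.4
position: [0.461, -0.2236, 0.0717]
ee_rot: [-0.002, 0.273, 0.962, 0.001]
contact_force: [-0.4, 0.5, -0.5]
width: 0.0394
gripper_force: 31.3
```

```bash
python3 go.py 463.2 -226.2 16.5 58.4
```

```text
t 38.4 pos [ 461.  -223.6   71.7] yaw 58.3 F [-0.4  0.5 -0.5] w 39.4 units [-0.14 -0.04  2.21] turn -0.02
```

Call:
drive_tool --pt "0 0 0.4 0" --pt "0 0 0.9 0" --pt "0 0 1.4 0" --pt "0 0 1.8 0" --pt "0 0 2.05 0" --pt "0 0 2.15 0" --pt "0 0 2.2 0" --pt "0 0 2.2 0"

```text
clock: 39.07
position: [0.4627, -0.226, 0.0187]
ee_rot: [0.0, 0.274, 0.962, -0.0]
contact_force: [0.1, 0.3, -1.8]
width: 0.0399
gripper_force: 31.4
```

Call:
drive_tool --pt "0 0 0.04 0" --pt "0 0 0.08 0" --pt "0 0 0.1 0" --pt "0 0 0.1 0" --pt "0 0 0.1 0" --pt "0 0 0.1 0" --pt "0 0 0.1 0" --pt "0 0 0.1 0"

```text
clock: 39.73
position: [0.4629, -0.2262, 0.0168]
ee_rot: [0.001, 0.274, 0.962, -0.0]
contact_force: [-0.8, 1.5, 6.4]
width: 0.0394
gripper_force: 32.2
```

Call:
drive_tool --pt "0 0 0 0" --pt "0 0 0 0" --pt "0 0 0 0" --pt "0 0 0 0" --pt "0 0 0 0" --pt "0 0 0 0" --pt "0 0 0 0" --pt "0 0 0 0" --grip 85

```text
clock: 40.4
position: [0.4625, -0.2259, 0.016]
ee_rot: [-0.0, 0.274, 0.962, 0.0]
contact_force: [-0.3, -0.7, -0.1]
width: 0.0851
gripper_force: 0.0
```

Call:
drive_tool --pt "0 0 -0.3 0" --pt "0 0 -1 0" --pt "0 0 -2 0" --pt "0 0 -3 0" --pt "0 0 -4 0" --pt "0 0 -5 0" --pt "0 0 -5.8 0" --pt "0 0 -6.2 0"

```text
clock: 41.07
position: [0.4637, -0.2266, 0.1745]
ee_rot: [0.003, 0.274, 0.962, -0.001]
contact_force: [-0.2, -0.6, -0.1]
width: 0.0847
gripper_force: 0.0
```

Call:
drive_tool --pt "0.4 -0.6 0 0" --pt "1 -1.6 0 0" --pt "1.6 -2.6 0 0" --pt "2.2 -3.6 0 0" --pt "2.8 -4.6 0 0" --pt "3.3 -5.5 0 0" --pt "3.6 -6 0 0" --pt "3.6 -6 0 0"

```text
clock: 41.73
position: [0.3044, -0.3066, 0.1708]
ee_rot: [-0.001, 0.275, 0.961, -0.0]
contact_force: [0.1, 0.5, 0.9]
width: 0.0849
gripper_force: 0.0
```

```bash
python3 - <<'E'
from h import *
t,d=eyes.get_image("top");W=cloud(d,"top");cv2.imwrite("pics/t9.png",t[:,:,::-1])
for n,x,y,z in(("PRL",.6492,.0907,.07),("PSL",.4916,.2596,.07),("PRS",.6588,-.0907,.058),("PSS",.4632,-.2262,.058)):
    m=(abs(W[...,2]-z)<.005)&(np.hypot(W[...,0]-x,W[...,1]-y)<.06);q=(W[m][:,:2]*1000).astype(np.float32)
    r=cv2.minAreaRect(q);print(n,m.sum(),np.round(r[0],1),np.round(r[1],1),"err",np.round(np.array(r[0])-[x*1000,y*1000],1),np.median(W[m][:,2]).round(4))
E
python3 go.py 400 -300 170 58.4
```

```text
PRL 412 [647.9  89.3] [62.4 63.2] err [-1.3 -1.4] 0.0703
PSL 464 [493.4 257.8] [59.  58.4] err [ 1.8 -1.8] 0.0701
PRS 219 [656.9 -92.6] [40.7 40.3] err [-1.9 -1.9] 0.0586
PSS 304 [ 462.8 -228.1] [39.1 40.7] err [-0.4 -1.9] 0.059
t 41.78 pos [ 305.9 -306.1  170.9] yaw 58.06 F [0.3 0.4 1. ] w 84.9 units [-3.06  2.2   0.04] turn -0.06
```

View pics/t9.png

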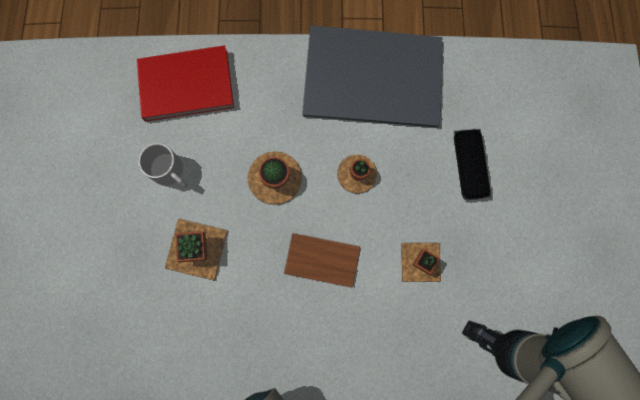

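The picture shows the large round pot at (275,174), small round at (360,170), large square at (191,247) and small square at (427,262), each on its matching coaster. All errors are below 3 mm, and the mug is unmoved at (157,163). I'll hand in now.

```bash
python3 -c "
from rig import order;print(order.sign_off())"
```

```text
the job is handed in; nothing more can be done
None
```

All four plants stand upright on their matching coasters, each within about 3 mm of centre by the top camera, the mug has not moved, and the job was handed in at about 42 s of the 128 s allowed; no verdict came back.

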